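# Refit the loaf bin's lock collar and hold its key turned

## Robot

A 7-joint arm with a two-finger parallel gripper is mounted at the origin on the work surface. World frame = base frame: x ahead of the robot, y to its left, z up, the work surface at z = 0. Lengths are in m, angles in rad, forces in N, time in s.
With the tool pointing down it reaches from about 0.425 to 0.875 m from the base axis. Payload 4.7 kg.
Tool frame: the origin (TCP) lies at the very end of the fingers, on their centre line; the grasp point (between the pads) lies env.tcp_to_grasp behind it (env.tcp_to_grasp is the distance from the TCP to the grasp point, in m); z points along the fingers, y is the line along which they close (so a half turn about z gives the same grasp; the last joint's range is limited). The gripper opens to 85 mm and grips with 20 to 120 N. Pads are 22 mm wide; open, the fingers measure 114 mm over their backs; the gripper's body (76 mm by 85 mm) begins 54 mm behind the grasp point. The pads swing forward as they close: fully open they stand 13 mm farther back than shut.
Start: joints at [-1.202, 0.321, -0.07, 1.45, 0.023, 1.371, -0.057], TCP at [0.226, 0.61, 0.231] pointing down, gripper open.
Joint ranges: [-2.86, 2.86], [-0.3, 2.09], [-1.38, 1.24], [0.06, 2.45], [-1.56, 4.7], [0.09, 2.05], [-2.69, 2.69]. Speed limits (rad/s): [2.57, 2.57, 3.14, 3.14, 3.14, 3.14, 3.14].

## Interface

Orientations are given as a 3x3 rotation matrix whose columns are the frame's x, y, z axes.
In Python, from rig import env, monitor, viewer, models gives the robot as it stands. Calls block until the motion is done:
- env.movep(position, orientation): joint-space move of the TCP to a pose.
- env.move_l(position, ori=None, velocity=0.15, f_stop=None): straight line of the TCP; ori=None keeps the orientation; velocity is the mean speed in m/s. With f_stop (N) it stops when the force on the tool has changed by that much, and returns True; else False.
- env.set_joints(angles): joint-space move.
- env.grip(opening, squeeze=None): finger opening in m; squeeze is the grip in N (None keeps the last); returns when the fingers have stopped.
- env.pause(seconds).
- env.inverse_kinematics(position, orientation): joint angles nearest the present ones, or None.
- monitor.get_obs(): the state.
- viewer.read_camera(name): name is "side" or "top" or "wrist"; returns a dict with "pixels" (384x512x3 uint8, red, green, blue), "z_map" (384x512 float32, m along the optical axis (not along the pixel's ray), 0 where there is no reading), "mtx" (3x3 intrinsics, pixels), "R" (3x3) and "t" (3): a world point X has camera coordinates R X + t. Camera axes: x right, y down, z forward; pixel columns grow to the right and rows downward; lengths in m; the calibration is good to about 2 mm. The wrist camera is an equidistant fisheye: a pixel r from the principal point sees the ray r / f radians off the axis. A picture is of the moment at which its call begins.
A pose or a line that the arm cannot do raises env.IKError and nothing moves.
- env.finish_job(): hands the job in; it is judged then, once.
Trained networks look in a picture, given as the dict that the camera call returned (one of the last four; its "shot" number tells which), for a name from the list of things; names that differ only in an ending like _2 or _b are one class to them, and where a whole thing is asked for, a point or a joint stands for the part that bears it (a point fixed in the world has none). Each returns a list of dicts, best first, with "p" (0 to 1); they miss things now and then, are a little off and sometimes report something else, mostly with a low value. They report only what shows in the picture. A call takes as long as a camera call. They do not tell look-alikes from the thing itself.
- models.recognise(query, picture): "extent" ([left, top, width, height] in pixels, round what is visible of it).
- models.silhouettes(query, picture): "pixels" (384x512 bool, what is visible of it) and "extent" ([left, top, width, height] in pixels, round what is visible of it).
The state is a dict: "t": time; "joint_positions": joint angles; "dq": joint speeds; "joint_efforts": joint torques, N m; "position": TCP position; "orientation": TCP orientation; "force": force on the tool from outside, world axes, zero at the start; "ft_torque": the same for the moment, N m; "grip_width": finger opening in m; "grasp_force": force on a finger pad.
Only numpy, scipy, OpenCV 4.12 (cv2) and the standard library are available. Lean on these libraries where they do the work, as an engineer would, in place of code of your own. Each camera call takes 0.05 s, during which the arm holds its last target. There are 200 camera calls.

## Task

The loose steel collar belongs over the lock barrel on top of the loaf bin: push it on until it sits flat on the bin, and let go of it. Then take the key with the rectangular bow from the key stand, work it into the lock past its sticky pins until the key's shoulder is fully home, turn it a quarter clockwise (seen from above) to the stop, so that the bin's front comes ajar, and finish still holding the key there, because a spring turns it back when released. Leave the round-bowed key and all the other things where they are.

Things in the scene. Friction and masses are not known exactly. Their poses are not given: they have to be found in the camera images.
- loaf_bin: Pale wooden loaf bin, 220 deep (x) x 320 wide (y) x 160 mm high, fixed to the surface, its drop-down front towards its own -x. Origin: centre of its underside; z up. The lock barrel stands on its top, 50 mm from the centre towards the front (x = -50 mm, y = 0).
- lock_foot (a point): Point on the top face of the bin (160 mm above the surface) at the centre of the lock barrel's foot. The barrel is a fixed upright steel spigot 30 mm in diameter that rises 30 mm from here. Axes as the bin's.
- lock_mouth (a point): Centre of the barrel's top, 30 mm above lock_foot, axes as the bin's. Here the keyway of the round plug inside the barrel opens upward: a slot 16 x 7 mm, 30 mm deep, long side along this x while lock_plug is 0, long edges bevelled (13 mm wide at the top). Spring pins poke 2 mm in from both short ends, 9 and 16 mm down; they stick: push with 5 to 15 N, twisting a little to and fro.
- lock_plug (a joint): Angle of the lock's plug, rad: 0 at rest, growing clockwise seen from above, stop at 1.6. A spring turns it back (0.03 N m at 0, 0.11 N m at the stop, friction 0.015). The key has play in the slot: it turns about 0.15 rad before the plug follows, so turn it about 1.75 rad in all. The plug cams the bin's front ajar (0.15 rad per rad).
- collar: Steel collar: plain tube 44 mm outer, 32 mm inner diameter, 24 mm high, about 120 g, standing loose on the surface, axis z. Origin: centre of its lower end. It slides over the 30 mm barrel with 1 mm of play all round; seated, its origin is at lock_foot and the barrel stands 6 mm above it.
- key: Steel key, 50 g, rectangular bow, upright in a slot of the key stand. Origin: blade tip; z up, x along the blade's width. Blade 14 (x) x 5 mm (y), z = 0 to 27 mm, a 90 degree point below z = 7 mm. Bow 28 (x) x 8 (y) x 36 mm, from the shoulder at z = 27 mm to 63 mm; grip across the 8 mm. Same after a half turn about z. Fully home, the shoulder is on the barrel's top, tip 27 mm below lock_mouth.
- key_stand: Wooden block 110 (x) x 50 (y) x 32 mm high, fixed, with two slots 32 mm to either side of its centre along x, long side of each along x. Origin: centre of its underside. The keys' shoulders rest on its top, so a key's origin is 5 mm above the surface; a key must be lifted 27 mm to come clear.
- round_key: The other steel key, with a round bow (34 mm disc, 8 mm thick), in the stand's other slot; leave it.
- jar0: Glass jar 64 mm across, 100 mm high, on the lazy susan (a 210 mm wooden disc whose top is 26 mm above the surface). Leave it. Origin: centre of underside.
- jar1: Green glass jar 70 mm across, 120 mm high, on the lazy susan. Leave it. Origin: centre of underside.
- jar2: Glass jar 70 mm across, 140 mm high, on the lazy susan. Leave it. Origin: centre of underside.
- whisk: Steel whisk 250 mm long, 49 mm high, lying along its own x near the robot. Leave it. Origin: under its middle.
- funnel: Red plastic funnel standing mouth down, 100 mm across, 95 mm high. Leave it. Origin: centre of its lower rim.
- egg_holder: White ceramic egg holder block 150 (x) x 100 (y) x 30 mm with six round hollows. Leave it. Origin: centre of underside.
- mug: Ceramic mug 80 mm across, 90 mm high. Leave it. Origin: centre of underside.
There are look-alikes about, which are no part of the job. Of the things that look like the collar, take the one that is farthest from the robot's base at the start.

How it is judged:
By the outcome, as a careful person would: the job done as asked, in the order asked, and still so for the second after the job is handed in, while the arm keeps its last pose, push and grip.
It also fails if it takes over 72 s, if anything falls off the work surface, if the arm or the gripper's body presses on something with over 40 N, if the wrist force passes 120 N, or if a joint passes its speed limit or range.

## Working session

There is one attempt and no reset: what is moved stays moved. The work goes in short steps, each a Python script; the robot and the scene stay as the last script left them, time stands still between calls to the robot, and variables do not carry over. Pictures are saved under pics/ and viewed, at most 10 in all, crops included, and the job is handed in when it is done.

```bash
mkdir -p pics; ls; cat > h.py <<'E'
import numpy as np, cv2
from rig import env, monitor, viewer, models
def cloud(c):
    z=c["z_map"]; v,u=np.mgrid[:z.shape[0],:z.shape[1]]; K=c["mtx"]
    P=np.stack([(u-K[0,2])/K[0,0]*z,(v-K[1,2])/K[1,1]*z,z],-1)
    W=(P-c["t"])@c["R"]; W[z==0]=np.nan
    return W
E
python3 - <<'E'
from h import *
ims=[]
for n in ("top","side"):
    c=viewer.read_camera(n); W=cloud(c)
    np.savez(f"pics/{n}.npz",W=W,**{k:c[k] for k in("pixels","z_map","mtx","R","t")})
    cv2.imwrite(f"pics/{n}0.png",cv2.resize(c["pixels"][:,:,::-1],(800,600),interpolation=cv2.INTER_CUBIC))
    print(n,(-c["R"].T@c["t"]).round(3), c["mtx"].round(1).tolist())
    for q in("collar","key","round_key","key_stand","loaf_bin","lock_plug"):
        for d in models.silhouettes(q,c):
            p=W[d["pixels"]]; p=p[~np.isnan(p[:,0])]
            if len(p): print(q,round(d["p"],2),np.round(d["extent"]).tolist(),len(p),np.median(p,0).round(3),p.min(0).round(3),p.max(0).round(3))
print(env.tcp_to_grasp, monitor.get_obs()["t"])
E
```

```text
pics
top [0.39  0.006 1.303] [[404.2, 0.0, 262.0], [0.0, 404.2, 189.7], [0.0, 0.0, 1.0]]
collar 0.46 [266.0, 230.0, 11.0, 11.0] 75 [ 0.384 -0.04   0.024] [ 0.365 -0.059 -0.006] [ 0.406 -0.018  0.031]
key 0.23 [348.0, 176.0, 31.0, 35.0] 575 [ 0.521 -0.333  0.032] [ 0.461 -0.388 -0.003] [ 0.583 -0.297  0.075]
key_stand 0.87 [349.0, 176.0, 31.0, 33.0] 501 [ 0.519 -0.333  0.032] [ 0.463 -0.378 -0.002] [ 0.575 -0.298  0.073]
loaf_bin 0.85 [134.0, 114.0, 121.0, 97.0] 8972 [0.581 0.177 0.16 ] [ 0.455  0.005 -0.007] [0.758 0.385 0.195]
lock_plug 0.61 [188.0, 177.0, 8.0, 4.0] 60 [0.539 0.189 0.189] [0.528 0.176 0.162] [0.548 0.199 0.194]
side [ 0.167 -1.097  0.897] [[495.2, 0.0, 255.5], [0.0, 495.2, 189.4], [0.0, 0.0, 1.0]]
collar 0.66 [239.0, 249.0, 13.0, 14.0] 233 [ 0.462 -0.13   0.015] [ 0.44  -0.151 -0.003] [ 0.483 -0.101  0.026]
collar 0.59 [204.0, 236.0, 16.0, 9.0] 193 [ 0.388 -0.045  0.015] [ 0.366 -0.063 -0.004] [ 0.408 -0.017  0.026]
collar 0.53 [204.0, 256.0, 14.0, 19.0] 240 [ 0.362 -0.141  0.015] [ 0.341 -0.159 -0.003] [ 0.382 -0.114  0.026]
key 0.62 [157.0, 170.0, 34.0, 35.0] 1013 [0.328 0.236 0.025] [ 0.278  0.178 -0.003] [0.377 0.389 0.034]
round_key 0.72 [345.0, 227.0, 34.0, 50.0] 1381 [ 0.705 -0.299  0.105] [ 0.682 -0.315 -0.004] [ 0.862 -0.087  0.15 ]
round_key 0.48 [154.0, 169.0, 38.0, 34.0] 1033 [0.327 0.236 0.025] [ 0.277  0.178 -0.004] [0.386 0.388 0.034]
key_stand 0.96 [272.0, 292.0, 50.0, 32.0] 873 [ 0.517 -0.354  0.029] [ 0.462 -0.381 -0.004] [ 0.58  -0.306  0.035]
loaf_bin 0.95 [216.0, 124.0, 84.0, 102.0] 7463 [0.568 0.047 0.154] [ 0.456 -0.001 -0.008] [0.833 0.581 0.19 ]
lock_plug 0.56 [218.0, 125.0, 87.0, 99.0] 7314 [0.568 0.045 0.155] [ 0.456  0.001 -0.008] [0.818 0.577 0.19 ]
lock_plug 0.45 [345.0, 207.0, 21.0, 30.0] 306 [ 0.746 -0.183  0.12 ] [ 0.727 -0.196  0.059] [ 0.772 -0.138  0.129]
0.0187 0.7
```

View pics/top0.png

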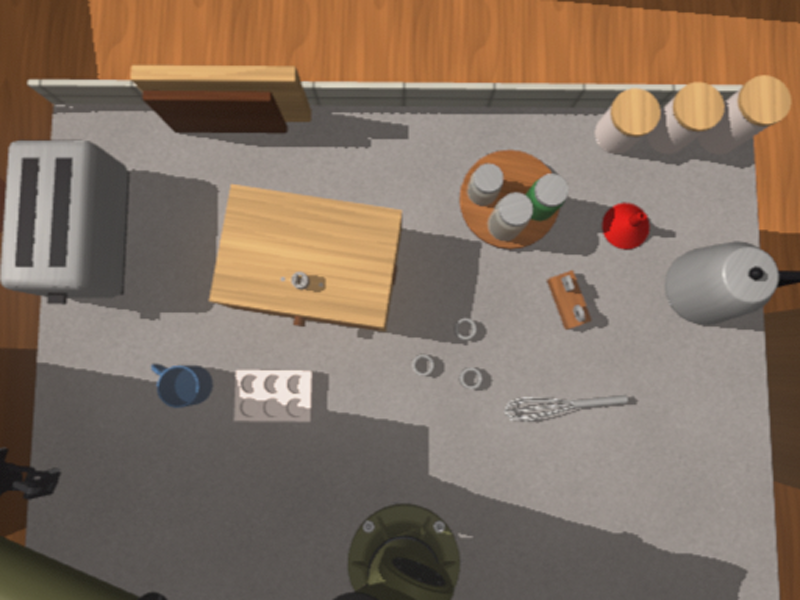

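View pics/side0.png

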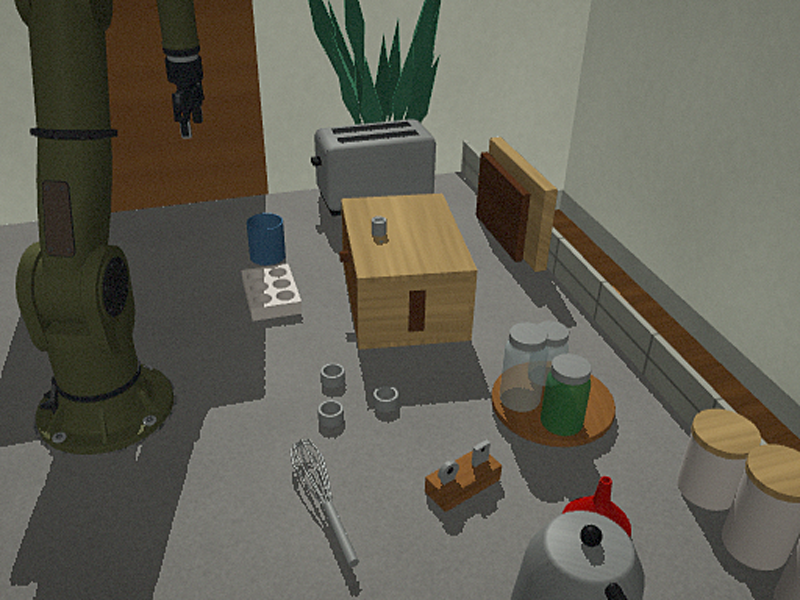

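Top view: three collars at (466,328), (424,365) and (472,378). The first, at about (0.462,-0.13), is farthest from the base. In the side view the stand's nearer slot holds the round bow (449,470) and the far slot the rectangular one (482,452). The lock is at (300,280) in the top view.

```bash
cat >> h.py <<'E'
def fish(c):
    z=c["z_map"]; v,u=np.mgrid[:z.shape[0],:z.shape[1]]; K=c["mtx"]
    x=(u-K[0,2])/K[0,0]; y=(v-K[1,2])/K[1,1]; r=np.hypot(x,y)+1e-9
    s=np.tan(np.minimum(r,1.5))/r
    P=np.stack([x*s*z,y*s*z,z],-1); W=(P-c["t"])@c["R"]; W[z==0]=np.nan
    return W
def down(yaw):  # tool y axis (closing line) at angle yaw in world
    y=np.array([np.cos(yaw),np.sin(yaw),0]); z=np.array([0,0,-1.]); return np.stack([np.cross(y,z),y,z],1)
def circ(p):
    A=np.c_[2*p[:,:2],np.ones(len(p))]; s=np.linalg.lstsq(A,(p[:,:2]**2).sum(1),rcond=None)[0]
    return s[:2],np.sqrt(s[2]+s[:2]@s[:2])
def sel(W,c,r,z0,z1):
    P=W[~np.isnan(W[...,0])]; return P[(np.hypot(P[:,0]-c[0],P[:,1]-c[1])<r)&(P[:,2]>z0)&(P[:,2]<z1)]
def rect(p): return cv2.minAreaRect((p[:,:2]*1000).astype(np.float32))
E
python3 - <<'E'
from h import *
for n in("top","side"):
    W=np.load(f"pics/{n}.npz")["W"]
    print(n)
    p=sel(W,(.462,-.13),.04,.019,.03); print("collar",len(p),circ(p),p.mean(0),rect(p))
    p=sel(W,(.57,.17),.3,.155,.165); p=p[(p[:,1]>-.02)&(p[:,0]<.75)]; print("bin",len(p),rect(p))
    p=sel(W,(.54,.19),.03,.184,.196); print("barrel",len(p),p.mean(0),circ(p),rect(p))
    p=sel(W,(.52,-.335),.09,.027,.037); print("stand",len(p),rect(p))
    p=sel(W,(.52,-.335),.09,.05,.09); a=p[p[:,0]<.52];b=p[p[:,0]>=.52]
    for q in(a,b): print("bow",len(q),q.mean(0),rect(q),q[:,2].max())
o=monitor.get_obs(); print(o["orientation"].round(3).tolist(),o["t"])
c=viewer.read_camera("wrist"); print(c["mtx"],"cam rel tcp",o["orientation"].T@(-c["R"].T@c["t"]-o["position"]), (c["R"]@o["orientation"]).round(3))
E
```

```text
top
collar 73 (array([ 0.46072522, -0.12517643]), np.float64(0.0187443735927224)) [ 0.46023672 -0.12562949  0.02432048] ((461.9093933105469, -125.4139404296875), (38.36687469482422, 41.68427276611328), 89.3926773071289)
bin 8224 ((587.6148071289062, 179.30653381347656), (320.70782470703125, 220.73703002929688), 81.46094512939453)
barrel 79 [0.53700316 0.18624433 0.1898005 ] (array([0.53717231, 0.18597763]), np.float64(0.011422076204470746)) ((536.9421997070312, 185.3388671875), (27.779891967773438, 27.726240158081055), 5.260839939117432)
stand 433 ((520.6617431640625, -338.33197021484375), (109.20624542236328, 52.070186614990234), 18.432554244995117)
bow 43 [ 0.49060358 -0.34810194  0.0617283 ] ((490.5856628417969, -348.70465087890625), (32.062477111816406, 9.741423606872559), 19.348329544067383) 0.0711117872863311
bow 37 [ 0.55029137 -0.32679318  0.06625503] ((550.5653076171875, -326.90008544921875), (27.622406005859375, 8.00485897064209), 17.907791137695312) 0.07525910972690514
side
collar 82 (array([ 0.46169674, -0.12694728]), np.float64(0.018969077109438813)) [ 0.46244376 -0.1260
[... 517 characters left out ...]
 54.2413330078125), 18.682601928710938)
bow 85 [ 0.48942517 -0.35177301  0.05964407] ((491.3673400878906, -349.9444274902344), (32.409523010253906, 10.785980224609375), 22.362241744995117) 0.06874494461821293
bow 83 [ 0.5517502  -0.32985362  0.0613755 ] ((551.759521484375, -327.48931884765625), (30.465925216674805, 11.128076553344727), 19.595703125) 0.07010654082013978
[[-0.938, 0.347, 0.0], [0.347, 0.938, 0.0], [-0.0, 0.0, -1.0]] 0.7
[[297.31863964   0.         253.9649382 ]
 [  0.         297.31863964 197.65612069]
 [  0.           0.           1.        ]] cam rel tcp [ 7.46344340e-02  8.28648824e-05 -1.43237669e-01] [[-0.001  1.    -0.   ]
 [-0.958 -0.001 -0.288]
 [-0.288 -0.     0.958]]
```

```bash
python3 - <<'E'
from h import *
Y=np.deg2rad(81.46)
for nm,x,y,z,yw in(("lock",.5375,.186,.3,Y),("lockturned",.5375,.186,.2,Y-1.85),("lockflip",.5375,.186,.2,Y+np.pi),("flipturn",.5375,.186,.2,Y+np.pi-1.85),("collar",.4615,-.1255,.01,Y),("key",.551,-.327,.04,np.deg2rad(108.4)),("keyflip",.551,-.327,.04,np.deg2rad(-71.6))):
    q=env.inverse_kinematics(np.array([x,y,z]),down(yw)); print(nm,None if q is None else np.round(q,2))
o=monitor.get_obs(); env.move_l(o["position"]+[0,0,.1]) 
def look(x,y,ztop,nm):
    env.movep(np.array([x,y,ztop+.1]),down(Y)); env.pause(.2)
    c=viewer.read_camera("wrist"); W=fish(c); o=monitor.get_obs()
    np.savez(f"pics/{nm}.npz",W=W,pos=o["position"],pixels=c["pixels"],R=c["R"],t=c["t"],mtx=c["mtx"])
    p=sel(W,(x,y),.035,ztop-.004,ztop+.004); print(nm,o["t"],o["position"].round(4),len(p),circ(p),rect(p),cv2.minEnclosingCircle((p[:,:2]*1000).astype(np.float32)))
    return c["pixels"]
a=look(.5375,.186,.19,"wl")
env.move_l(np.array([.5375,.186,.34]),velocity=.3)
b=look(.4615,-.1255,.024,"wc")
cv2.imwrite("pics/w.png",np.vstack([a[90:330],b[90:330]])[:,:,::-1])
E
```

```text
lock [-0.62  0.12  0.27  1.56 -0.03  1.46  1.07]
lockturned [-0.77  0.17  0.44  1.72 -0.08  1.27 -0.74]
lockflip [-0.81  0.17  0.49  1.72 -0.08  1.27 -2.03]
flipturn [-0.56  0.16  0.2   1.71 -0.03  1.27  2.36]
collar [-0.51  0.25  0.79  2.12 -0.24  0.86  1.84]
key [ 0.98  0.54 -0.63  1.65  0.35  1.07  2.14]
keyflip [-0.27  0.7   1.05  1.7  -0.66  1.14 -0.28]
wl 3.725 [0.5373 0.1867 0.29  ] 785 (array([0.53556416, 0.18813028]), np.float64(0.011221909662035)) ((536.014404296875, 187.9497833251953), (28.396411895751953, 29.748567581176758), 81.45189666748047) ((535.9784545898438, 188.13418579101562), 14.948051452636719)
wc 5.7333 [ 0.4621 -0.1249  0.1243] 943 (array([ 0.45863561, -0.1235155 ]), np.float64(0.018748511108988015)) ((459.189453125, -123.4808349609375), (42.09292984008789, 42.79768753051758), 56.743896484375) ((458.9142150878906, -123.83195495605469), 21.812082290649414)
```

View pics/w.png

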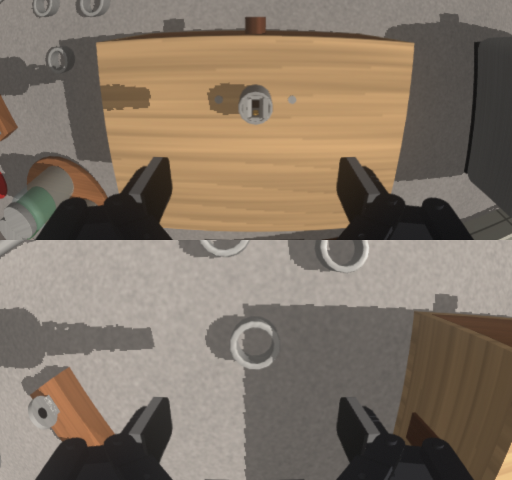

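The crop shows the barrel with its keyway at (256,105), and the target collar at (256,345) in the lower half. The finger midline is at about column 254. Both wrist pictures were taken at the same offset, so camera bias cancels between them. Now I'll grasp the collar.

```bash
cat >> h.py <<'E'
Y=np.deg2rad(81.46)
def fit(p,r):
    from scipy.optimize import least_squares
    s=least_squares(lambda c:np.hypot(*(p[:,:2]-c).T)-r,p[:,:2].mean(0),loss="soft_l1",f_scale=.002); return s.x
def st(m=""):
    o=monitor.get_obs(); print(m,round(o["t"],2),o["position"].round(4),"F",o["force"].round(1),"M",o["ft_torque"].round(2),"w",round(o["grip_width"],4),"gf",round(float(np.max(o["grasp_force"])),1)); return o
E
python3 - <<'E'
from h import *
env.grip(.07)
T=np.array([.4596,-.1243,.05])
env.move_l(T,ori=down(Y),velocity=.1); st()
hit=env.move_l(np.array([T[0],T[1],.002]),velocity=.05,f_stop=8); st(f"down {hit}")
env.grip(.03,squeeze=60); st("grip")
o=monitor.get_obs(); env.move_l(o["position"]+[0,0,.15],velocity=.15); env.pause(.2); o=st("lift")
c=viewer.read_camera("wrist"); W=fish(c); L=(W-o["position"])@o["orientation"]
np.savez("pics/wh.npz",L=L,W=W,pixels=c["pixels"])
P=L[~np.isnan(L[...,0])]; q=P[(abs(P[:,1])<.018)&(abs(P[:,0])<.03)&(abs(P[:,2])<.04)]
print("local z hist",np.histogram(q[:,2],bins=16,range=(-.04,.04)))
cv2.imwrite("pics/wh.png",cv2.resize(c["pixels"][150:330,130:380,::-1],None,fx=2.5,fy=2.5))
E
```

```text
6.93 [ 0.4601 -0.1245  0.0505] F [ 0.9 -0.4  0.7] M [ 0.02 -0.02  0.06] w 0.0702 gf 0.0
down False 8.04 [ 0.46   -0.1244  0.0023] F [ 0.4 -1.4  0.5] M [-0.05  0.   -0.06] w 0.07 gf 0.0
grip 8.41 [ 0.4602 -0.1244  0.0026] F [-0.7 -0.4  4.4] M [ 0.02  0.18 -0.01] w 0.0412 gf 61.1
lift 9.76 [ 0.4597 -0.1244  0.1518] F [-0.6 -0.4 -1.5] M [0.02 0.01 0.02] w 0.0417 gf 60.7
local z hist (array([   0,    0,    0, 2176,  728,  666,  578,  530,  110,    0,    0,
          0,    0,    0,    0,    0]), array([-0.04 , -0.035, -0.03 , -0.025, -0.02 , -0.015, -0.01 , -0.005,
        0.   ,  0.005,  0.01 ,  0.015,  0.02 ,  0.025,  0.03 ,  0.035,
        0.04 ]))
```

View pics/wh.png

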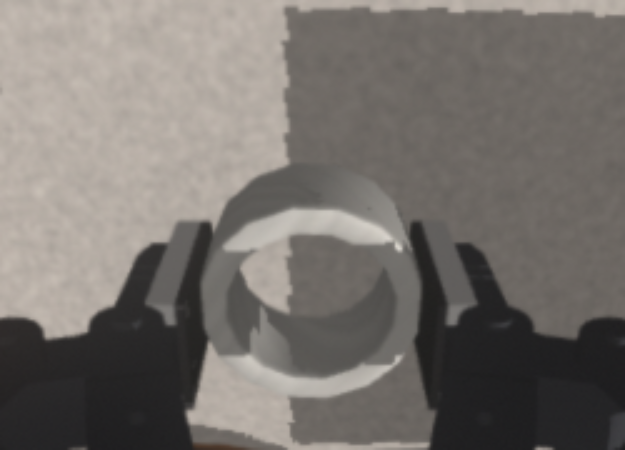

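The collar is held centred between the pads, with its rim around (312,300) in the crop. Next I'll measure its centre in the tool frame and compare it with the barrel.

```bash
python3 - <<'E'
from h import *
R=down(Y)
L=np.load("pics/wh.npz")["L"]; P=L[~np.isnan(L[...,0])]
q=P[(abs(P[:,1])<.0225)&(abs(P[:,0])<.03)&(P[:,2]<-.0185)&(P[:,2]>-.027)]
print(np.median(q[:,2])); zt=np.median(q[:,2]); q=q[abs(q[:,2]-zt)<.0015]
print("held ring local",len(q),circ(q),fit(q,.019),q.min(0),q.max(0))
for n,z,r in(("wl",.19,.0113),("wc",.024,.019)):
    d=np.load(f"pics/{n}.npz"); W=d["W"]; c0=d["pos"][:2]
    p=sel(W,c0,.035,z-.0025,z+.004); l=(p-d["pos"])@R
    print(n,"z",np.median(p[:,2]),fit(p,r),"local",fit(l,r),"bbox",l.min(0)[:2],l.max(0)[:2], (l.min(0)+l.max(0))[:2]/2)
d=np.load("pics/wl.npz"); p=sel(d["W"],(.58,.18),.3,.155,.165);p=p[(p[:,1]>-.02)&(p[:,0]<.75)];print(rect(p))
E
```

```text
-0.021608906817873835
held ring local 2549 (array([0.00101806, 0.00022675]), np.float64(0.018895249476420465)) [0.00100184 0.00026392] [-0.02157271 -0.02241351 -0.02310248] [ 0.02262066  0.02249571 -0.02011019]
wl z 0.19022521696715325 [0.53568504 0.18811023] local [0.00183743 0.00111171] bbox [-0.01338631 -0.0131966 ] [0.0163621  0.01519963] [0.0014879  0.00100152]
wc z 0.024181800729518137 [ 0.45874719 -0.12357446] local [0.00354536 0.00084311] bbox [-0.01798871 -0.02015861] [0.02506215 0.02217581] [0.00353672 0.0010086 ]
((585.9275512695312, 181.08106994628906), (321.94775390625, 220.95712280273438), 81.51963806152344)
```

```bash
cat >> h.py <<'E'
def goto(T,ori,v=.1,n=2):  # correct steady tracking offset
    T=np.array(T,float); cmd=T.copy()
    for i in range(n+1):
        env.move_l(cmd,ori=ori,velocity=v if i==0 else .02); env.pause(.15)
        e=T-monitor.get_obs()["position"]
        if np.linalg.norm(e)<2e-4: break
        cmd+=e
    return cmd
E
python3 - <<'E'
from h import *
o=monitor.get_obs(); R=down(Y)
env.move_l(o["position"]+[0,0,.11],velocity=.3)
env.movep(np.array([.5372,.1872,.26]),R)
cmd=goto([.5372,.1872,.205],R,.15); st("above")
h=env.move_l(np.array([cmd[0],cmd[1],cmd[2]-.205+.186]),velocity=.03,f_stop=6); st(f"down {h}")
E
```

```text
above 13.01 [0.5372 0.1871 0.2049] F [ 0.   0.4 -0. ] M [ 0.04  0.03 -0.04] w 0.0415 gf 60.7
down False 13.79 [0.537  0.1872 0.1858] F [-1.9  0.4 -1.9] M [ 0.04  0.16 -0.02] w 0.0418 gf 60.8
```

```bash
python3 - <<'E'
from h import *
o=monitor.get_obs()
h=env.move_l(np.array([.5372,.1872,.158]),velocity=.03,f_stop=12); st(f"seat {h}")
env.pause(.2); st()
E
```

```text
seat True 14.53 [0.5369 0.1872 0.1627] F [-0.8  0.7  3.6] M [-0.03  0.1  -0.01] w 0.0413 gf 61.3
 14.73 [0.5368 0.1872 0.1626] F [ 0.6 -1.3  5.2] M [-0.13 -0.15  0.02] w 0.0414 gf 61.5
```

```bash
python3 - <<'E'
from h import *
R=down(Y); K=np.deg2rad(108.4)
env.grip(.07); st("open")
env.move_l(np.array([.5372,.1867,.29]),ori=R,velocity=.2); env.pause(.15)
c=viewer.read_camera("wrist"); W=fish(c); o=st("look")
p=sel(W,(.536,.188),.035,.1815,.1875); print("collar top",len(p),fit(p,.019),np.median(p[:,2]))
p=sel(W,(.536,.188),.035,.188,.194); print("barrel",len(p),fit(p,.0113),np.median(p[:,2]))
np.savez("pics/wl2.npz",W=W,pos=o["position"],pixels=c["pixels"])
env.move_l(np.array([.537,.187,.36]),velocity=.3)
q=env.inverse_kinematics(np.array([.55,-.326,.16]),down(K)); print(np.round(q,2),o["joint_positions"].round(2))
env.movep(np.array([.55,-.326,.24]),down(K)); 
goto([.55,-.326,.168],down(K),.15); o=st("stand")
print(o["joint_positions"].round(2))
c=viewer.read_camera("wrist"); W=fish(c); np.savez("pics/wk.npz",W=W,pos=o["position"],pixels=c["pixels"])
p=sel(W,(.55,-.327),.025,.064,.074); print("bow top",len(p),p.mean(0),np.median(p[:,2]),rect(p), ((p-o["position"])@down(K)).mean(0))
p=sel(W,(.52,-.335),.09,.028,.036); print("stand",rect(p))
cv2.imwrite("pics/wk.png",np.vstack([np.load("pics/wl2.npz")["pixels"][130:260],c["pixels"][90:330]])[:,:,::-1])
E
```

```text
open 15.12 [0.5353 0.1875 0.1613] F [-0.1 -0.  -0.3] M [-0.02 -0.01 -0.01] w 0.07 gf 0.0
look 16.12 [0.5365 0.1865 0.2884] F [-0.5  0.5  0.2] M [0.02 0.02 0.06] w 0.0704 gf 0.0
collar top 917 [0.53591303 0.18745307] 0.18426963715571615
barrel 726 [0.53567518 0.18821084] 0.19024850299074703
[-0.1   0.41  0.76  1.6  -0.3   1.25  2.61] [-0.64  0.12  0.28  1.58 -0.03  1.45  1.07]
stand 19.99 [ 0.55   -0.3259  0.1679] F [ 0.1 -0.5  0.3] M [-0.02  0.04 -0.02] w 0.07 gf 0.0
[-0.09  0.4   0.75  1.59 -0.29  1.26  2.6 ]
bow top 319 [ 0.54921541 -0.32662817  0.06842972] 0.06843576733889867 ((549.7142944335938, -326.4886779785156), (28.33696746826172, 7.771456241607666), 18.5351505279541) [ 0.00091934 -0.00041764  0.09942551]
stand ((519.4527587890625, -336.8772277832031), (109.94817352294922, 50.483455657958984), 18.74748992919922)
```

View pics/wk.png

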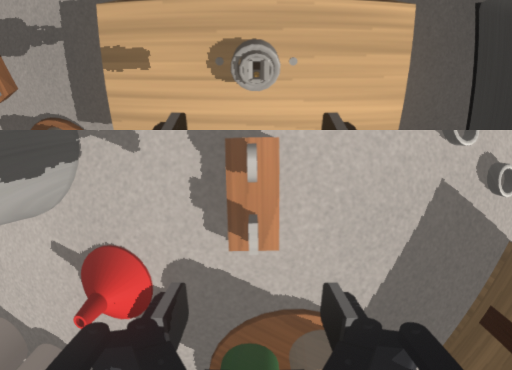

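The upper crop shows the collar flat around the barrel (256,65), with its top at z = 0.184 as expected. The lower crop shows the stand, with the rectangular-bow key at (253,237): 28.3 x 7.8 mm, top at 0.068, which matches the key. Next I'll grip it.

```bash
python3 - <<'E'
from h import *
K=np.deg2rad(108.55); R=down(K)
env.grip(.035)
cmd=goto([.5501,-.3268,.085],R,.1); st("pre")
h=env.move_l(np.array([cmd[0],cmd[1],cmd[2]-.085+.0375]),velocity=.05,f_stop=6); o1=st(f"down {h}")
env.grip(0.,squeeze=100); st("grip")
o=monitor.get_obs(); h=env.move_l(o["position"]+[0,0,.06],velocity=.06); o=st("lift"); env.pause(.15)
c=viewer.read_camera("wrist"); W=fish(c); o=monitor.get_obs(); L=(W-o["position"])@o["orientation"]
P=L[~np.isnan(L[...,0])]
for z0,z1 in((-.034,-.029),(-.029,-.02),(-.02,-.01),(-.01,.0),(.005,.015),(.015,.03)):
    q=P[(abs(P[:,1])<.0045)&(abs(P[:,0])<.03)&(P[:,2]>z0)&(P[:,2]<z1)]
    if len(q)>5: print(z0,len(q),q.min(0).round(4),q.max(0).round(4),q.mean(0).round(4))
cv2.imwrite("pics/key.png",cv2.resize(c["pixels"][150:330,130:380,::-1],None,fx=2.5,fy=2.5))
E
```

```text
pre 22.4 [ 0.5501 -0.3268  0.085 ] F [-0.1 -0.7 -0.3] M [ 0.01 -0.04  0.02] w 0.0353 gf 0.0
down False 23.5 [ 0.5504 -0.327   0.0378] F [-0.1 -0.7 -0.6] M [ 0.   -0.02 -0.01] w 0.0346 gf 0.0
grip 23.86 [ 0.5504 -0.327   0.038 ] F [ 0.  -0.3  3.4] M [0.03 0.03 0.01] w 0.0063 gf 97.8
lift 25.02 [ 0.5501 -0.3268  0.0975] F [-1.1 -0.  -0.3] M [ 0.05 -0.01 -0.01] w 0.0065 gf 97.5
-0.034 825 [-0.0144 -0.0044 -0.034 ] [ 0.015   0.0042 -0.029 ] [ 0.0019  0.0007 -0.0306]
-0.029 172 [-0.015  -0.0044 -0.029 ] [ 0.0147  0.0044 -0.0202] [ 0.0134  0.0001 -0.0248]
-0.02 168 [ 0.0108 -0.0045 -0.02  ] [ 0.0147  0.0042 -0.0102] [ 0.0137 -0.     -0.0154]
-0.01 140 [ 0.0114 -0.0043 -0.0097] [ 0.0147  0.0045 -0.    ] [ 0.0139  0.0003 -0.0053]
0.015 16 [ 0.0066 -0.0016  0.0227] [0.0077 0.0027 0.0256] [0.0072 0.0006 0.0239]
```

View pics/key.png

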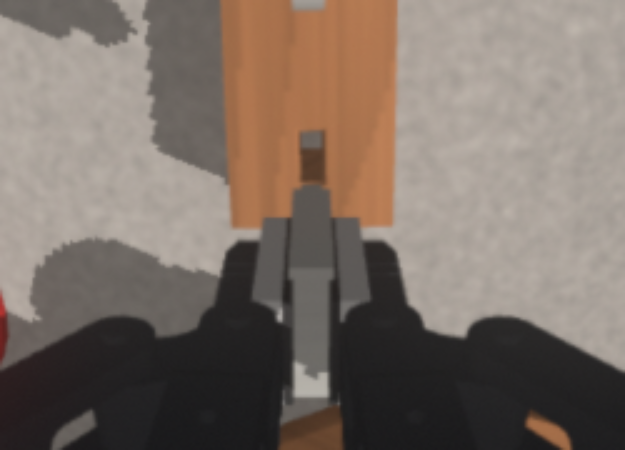

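The key is held centred and upright, with its empty slot at (312,155). The tip is 33 mm below the TCP, so it will be home at TCP z of about 0.196. Now to the lock.

```bash
python3 - <<'E'
from h import *
R=down(Y); o=monitor.get_obs()
env.move_l(o["position"]+[0,0,.22],velocity=.3)
env.movep(np.array([.5361,.1875,.30]),R)
cmd=goto([.5361,.1875,.228],R,.15); o=st("above"); print(o["joint_positions"].round(2))
h=env.move_l(np.array([cmd[0],cmd[1],cmd[2]-.228+.205]),velocity=.03,f_stop=5); st(f"down {h}"); env.pause(.1); st()
E
```

```text
above 29.55 [0.5361 0.1875 0.2279] F [ 0.5  0.5 -1. ] M [-0.02  0.03  0.01] w 0.0066 gf 97.5
[-0.81  0.15  0.47  1.68 -0.07  1.33  1.1 ]
down False 30.47 [0.536  0.1873 0.2047] F [ 1.   1.  -1.8] M [-0.02 -0.19 -0.03] w 0.0065 gf 97.6
 30.57 [0.536  0.1874 0.2048] F [ 0.9 -0.4 -1.6] M [-0.06 -0.14 -0.01] w 0.0061 gf 97.6
```

```bash
cat > ins.py <<'E'
from h import *
X=np.array([.5361,.1875])
o=monitor.get_obs(); z=o["position"][2]; k=0
while o["position"][2]>.1963 and k<24:
    a=np.deg2rad(3)*(1 if k%2 else -1)
    env.move_l(np.array([*X,o["position"][2]-.0045]),ori=down(Y+a),velocity=.03,f_stop=12)
    o=monitor.get_obs(); k+=1
    print(k,round(o["t"],2),o["position"].round(4),o["force"].round(1))
    if o["t"]>48: break
env.pause(.1); st("end")
E
python3 ins.py
```

```text
1 30.87 [0.5361 0.1875 0.2003] [ 2.1  0.2 -1.4]
2 31.17 [0.5362 0.1876 0.196 ] [ 1.   0.5 -0.7]
end 31.27 [0.5362 0.1876 0.196 ] F [ 0.8 -0.3 -1.3] M [ 0.12 -0.18 -0.  ] w 0.0065 gf 97.8
```

No pin resistance showed, which is suspicious, so I'll look before turning.

```bash
python3 - <<'E'
from h import *
c=viewer.read_camera("wrist"); W=fish(c); o=monitor.get_obs(); L=(W-o["position"])@o["orientation"]
P=L[~np.isnan(L[...,0])]
q=P[(abs(P[:,1])<.0045)&(abs(P[:,0])<.015)&(P[:,2]>-.06)&(P[:,2]<-.015)]; print(np.histogram(q[:,2],bins=9,range=(-.06,-.015)))
a=cv2.resize(c["pixels"][130:310,130:380,::-1],None,fx=1.6,fy=1.6)
s=viewer.read_camera("side"); b=cv2.resize(s["pixels"][110:160,210:280,::-1],(400,288),interpolation=cv2.INTER_CUBIC)
cv2.imwrite("pics/in.png",np.hstack([a,b]))
E
```

```text
(array([  0,   0,   5,  14, 278, 720, 204, 100,  91]), array([-0.06 , -0.055, -0.05 , -0.045, -0.04 , -0.035, -0.03 , -0.025,
       -0.02 , -0.015]))
```

View pics/in.png

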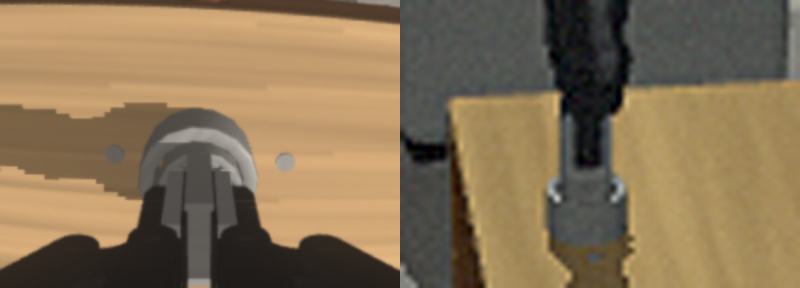

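```bash
cat >> h.py <<'E'
def bow():
    c=viewer.read_camera("wrist"); W=fish(c); o=monitor.get_obs(); L=(W-o["position"])@o["orientation"]
    P=L[~np.isnan(L[...,0])]
    q=P[(abs(P[:,1])<.0035)&(abs(P[:,0])<.0125)&(P[:,2]>-.055)&(P[:,2]<-.027)]
    s,i=np.polyfit(q[:,0],q[:,2],1)
    f=P[(abs(P[:,1])<.0035)&(P[:,0]>.008)&(P[:,0]<.022)&(P[:,2]>-.026)&(P[:,2]<.0)]
    s2,i2=np.polyfit(f[:,2],f[:,0],1) if len(f)>9 else (0,0)
    print("bow top: slope deg",round(np.degrees(s),1),"z0",round(i,4),"front face slope",round(np.degrees(s2),1),"x0",round(i2,4),len(q),len(f))
    return s,i
E
python3 - <<'E'
from h import *
bow(); st()
E
```

```text
bow top: slope deg -1.5 z0 -0.0314 front face slope 0.4 x0 0.0144 766 339
 31.42 [0.5363 0.1876 0.196 ] F [0.9 0.8 0.4] M [ 0.11 -0.22  0.03] w 0.0063 gf 97.8
```

The key moved less than 1 mm in the grip and is about 1 mm from home. I'll press with a small twist until firm contact.

```bash
python3 - <<'E'
from h import *
for a in(2,-2,0):
    h=env.move_l(np.array([.5361,.1875,.1925]),ori=down(Y+np.deg2rad(a)),velocity=.02,f_stop=13); st(f"{a} {h}")
    env.pause(.1); st()
bow()
E
```

```text
2 True 31.62 [0.5363 0.1877 0.1959] F [-1.2  0.   4.2] M [-0.11  0.2   0.04] w 0.0066 gf 98.4
 31.73 [0.5364 0.1877 0.1959] F [-0.3  0.6  6.6] M [-0.08  0.24 -0.05] w 0.0065 gf 98.5
-2 True 31.93 [0.5366 0.1879 0.196 ] F [-1.  -0.9  4.6] M [-0.02  0.2  -0.02] w 0.0062 gf 98.4
 32.03 [0.5366 0.1879 0.196 ] F [-0.4 -0.4  5.7] M [-0.05  0.3   0.01] w 0.0068 gf 98.5
0 True 32.24 [0.5367 0.188  0.1959] F [-0.3 -0.3  3.5] M [-0.06  0.22  0.05] w 0.0067 gf 98.4
 32.34 [0.5367 0.188  0.1959] F [-1.5 -0.9  5.1] M [-0.05  0.23  0.04] w 0.0067 gf 98.4
bow top: slope deg -1.4 z0 -0.0314 front face slope 1.0 x0 0.0145 766 342
```

```bash
python3 - <<'E'
from h import *
h=env.move_l(np.array([.5363,.1877,.190]),ori=down(Y+.03),velocity=.02,f_stop=20); st(f"push {h}")
h=env.move_l(np.array([.5363,.1877,.190]),ori=down(Y-.03),velocity=.02,f_stop=20); o=st(f"push {h}")
z=o["position"][2]-.0006
for a in np.arange(.15,1.66,.15):
    env.move_l(np.array([.5363,.1877,z]),ori=down(Y-a),velocity=.1); o=monitor.get_obs()
    yy=np.arctan2(o["orientation"][1,1],o["orientation"][0,1])
    print(round(a,2),"act",round(Y-yy,3),round(o["t"],2),o["position"].round(4),o["force"].round(1),o["ft_torque"].round(3))
    if np.abs(o["force"]).max()>30: break
bow()
E
```

```text
push True 32.62 [0.5367 0.188  0.1959] F [-0.9 -0.3  6.1] M [-0.05  0.27 -0.01] w 0.0067 gf 98.3
push True 32.87 [0.5368 0.188  0.1959] F [-1.   0.3  5.3] M [-0.11  0.25  0.02] w 0.0064 gf 98.4
0.15 act 0.148 33.16 [0.5367 0.1881 0.1959] [-0.5  0.4  5. ] [ 0.094 -0.025 -0.018]
0.3 act 0.297 33.46 [0.5368 0.1882 0.1959] [0.4 0.9 5.6] [ 0.166 -0.058  0.008]
0.45 act 0.445 33.76 [0.5368 0.1883 0.1959] [0.2 0.4 4.2] [ 0.267 -0.084 -0.029]
0.6 act 0.594 34.06 [0.5369 0.1884 0.196 ] [0.2 1.5 5.8] [ 0.277 -0.193  0.014]
0.75 act 0.743 34.36 [0.537  0.1885 0.1959] [0.6 1.7 5.2] [ 0.401 -0.284  0.03 ]
0.9 act 0.892 34.66 [0.537  0.1885 0.1959] [2.1 2.4 4.9] [ 0.51  -0.389  0.044]
1.05 act 1.04 34.96 [0.5371 0.1886 0.1959] [2.5 2.5 5.4] [ 0.597 -0.545  0.125]
1.2 act 1.19 35.26 [0.5372 0.1886 0.1959] [2.2 3.  4.8] [ 0.733 -0.668  0.068]
1.35 act 1.34 35.56 [0.5373 0.1885 0.196 ] [4.  3.6 5.4] [ 0.753 -0.925  0.092]
1.5 act 1.49 35.86 [0.5374 0.1885 0.1959] [3.8 3.4 4.6] [ 0.712 -1.018  0.072]
1.65 act 1.64 36.16 [0.5375 0.1885 0.1959] [4.3 2.6 4.8] [ 0.725 -1.052  0.073]
bow top: slope deg -0.7 z0 -0.0321 front face slope 0.5 x0 0.0134 766 328
```

```bash
python3 - <<'E'
from h import *
for a,x,y in((1.70,.5377,.1888),(1.76,.5380,.1889),(1.80,.5380,.1889)):
    env.move_l(np.array([x,y,.1948]),ori=down(Y-a),velocity=.05); env.pause(.15); o=monitor.get_obs()
    yy=np.arctan2(o["orientation"][1,1],o["orientation"][0,1])
    print(a,"act",round(Y-yy,3),round(o["t"],2),o["position"].round(4),o["force"].round(1),o["ft_torque"].round(3))
bow()
c=viewer.read_camera("wrist"); W=fish(c); t=viewer.read_camera("top"); Wt=cloud(t)
np.savez("pics/fin.npz",W=W,Wt=Wt,pixels=c["pixels"],pos=o["position"],R=o["orientation"])
# key direction from bow top in world
P=W[~np.isnan(W[...,0])]; 
q=sel(W,o["position"][:2],.02,.222,.234); l=(q-o["position"])@o["orientation"]; q=q[abs(l[:,1])<.0045]; print("bow",len(q),np.median(q[:,2]),rect(q))
for n,V in(("wrist",W),("top",Wt),("top0",np.load("pics/top.npz")["W"])):
    A=V[~np.isnan(V[...,0])]; b=(A-[.5872,.1795,0])@np.array([[.989,.148,0],[-.148,.989,0],[0,0,1]]).T if 0 else None
    ex=np.array([.989,-.1485]); ey=np.array([.1485,.989]); d=A[:,:2]-[.5875,.1793]; u,v=d@ex,d@ey
    m=(abs(v)<.15)&(u>-.19)&(u<-.06)&(A[:,2]>.13)&(A[:,2]<.165); print(n,"front u min/1%",m.sum(), np.percentile(u[m],[0,2]).round(4) if m.sum() else None)
s=viewer.read_camera("side")
a=c["pixels"][:,:,::-1][90:330]; b=cv2.resize(s["pixels"][110:235,190:310,::-1],(300,312),interpolation=cv2.INTER_CUBIC)
cv2.imwrite("pics/fin.png",np.hstack([cv2.resize(a,(500,234)),b[:234]]) if 0 else np.hstack([cv2.copyMakeBorder(cv2.resize(a,(490,230)),0,82,0,0,0),b]))
E
```

```text
1.7 act 1.69 36.61 [0.5378 0.1887 0.1959] [-0.4  2.5  9.8] [0.173 0.059 0.104]
1.76 act 1.75 37.01 [0.5378 0.1886 0.1959] [-0.3 -0.1 10.8] [0.179 0.178 0.105]
1.8 act 1.79 37.41 [0.5379 0.1886 0.1959] [-0.2  0.7  9.8] [0.21  0.195 0.074]
bow top: slope deg -0.3 z0 -0.0321 front face slope 0.5 x0 0.0131 775 329
bow 1074 0.22671685985981316 ((537.6862182617188, 188.1749267578125), (29.292573928833008, 8.946789741516113), 68.84883117675781)
wrist front u min/1% 26202 [-0.1446 -0.1416]
top front u min/1% 1175 [-0.1419 -0.1407]
top0 front u min/1% 1877 [-0.1104 -0.1101]
```

View pics/fin.png

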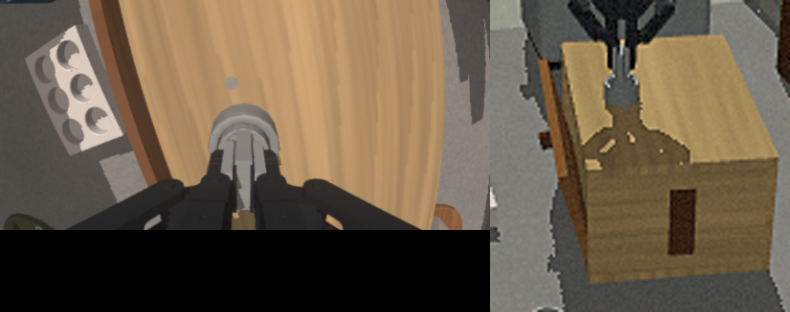

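The front is ajar (orange panel out at the left edge of the bin), and the bow top is at 0.2267, which means home. The torque hasn't clearly risen yet, so I'll nudge it further to confirm the stop.

```bash
python3 - <<'E'
from h import *
for a in(1.80,1.83,1.86,1.89):
    env.move_l(np.array([.5380,.1889,.1948]),ori=down(Y-a),velocity=.05); env.pause(.1)
    m=[];f=[]
    for i in range(8): env.pause(.03); o=monitor.get_obs(); m.append(o["ft_torque"][2]); f.append(o["force"])
    yy=np.arctan2(o["orientation"][1,1],o["orientation"][0,1])
    t=viewer.read_camera("top"); A=cloud(t); A=A[~np.isnan(A[...,0])]; d=A[:,:2]-[.5875,.1793]; u,v=d@[.989,-.1485],d@[.1485,.989]
    k=(abs(v)<.15)&(u>-.19)&(u<-.06)&(A[:,2]>.13)&(A[:,2]<.165)
    w=viewer.read_camera("wrist"); q=sel(fish(w),o["position"][:2],.02,.222,.234); l=(q-o["position"])@o["orientation"]; q=q[abs(l[:,1])<.0045]
    print(a,round(Y-yy,3),round(o["t"],2),"Mz",np.mean(m).round(3),np.mean(f,0).round(1),"front",np.percentile(u[k],[1,5]).round(4),"bow",rect(q)[2],np.median(q[:,2]))
    if np.mean(m)>.3: break
E
```

```text
1.8 1.79 38.23 Mz 0.081 [-0.8  0.7 10.8] front [-0.1413 -0.1388] bow 68.84215545654297 0.226680002720916
1.83 1.82 38.94 Mz 0.18 [-0.9  0.6 11.1] front [-0.1415 -0.1388] bow 67.19955444335938 0.2267351914613756
1.86 1.85 39.66 Mz 0.29 [-0.8  0.9 10.8] front [-0.1417 -0.139 ] bow 65.41862487792969 0.22676602860507333
1.89 1.879 40.38 Mz 0.346 [-0.7  0.8 10.8] front [-0.1417 -0.139 ] bow 63.77644729614258 0.22668771700862728
```

The torque rose from 0.08 to 0.35 N m while the front stayed still, so the plug is at its stop. Handing in while holding.

```bash
python3 - <<'E'
from h import *
st("final"); print(env.finish_job())
E
```

```text
final 40.48 [0.5379 0.1887 0.1959] F [-1.   1.  10.8] M [0.17 0.1  0.35] w 0.0066 gf 99.3
the job is handed in; nothing more can be done
None
```

I handed the job in at 40.5 s: the collar is flat on the bin, and the rectangular-bow key is fully home, turned to the stop and still held, with the bin's front ajar (judge's verdict not shown).

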